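Hold the printer's spring-return key switch on

TASK

Take the one key whose blade fits the printer's key switch (the middle-sized of the three) out of the rack, push it fully home in the keyhole, easing it past the sticky pins, then turn it clockwise (seen from above) a quarter turn to its stop. The switch springs back, so keep hold of the key and finish with it held turned. Leave the other two keys in the rack and the things lying around where they are.

Things in the scene. Friction and masses are not known exactly. Their poses are not given: they have to be found in the camera images.
- key_small: Too small: smallest of three upright blue keys. Bow on top 23 wide (y) x 12 thick (x) x 36 mm high, white stripe; under it a round collar 32 mm across, 5 thick; then a round shaft (d 7, 11 long) and a flat blade 11 wide (y) x 7 thick x 12 high, rounded tip 23 mm below the origin. Origin: centre of the collar's underside, which rests on the rack or, fully home, on the switch. 30 g.
- key_medium: The right one: middle of three upright blue keys. Bow on top 30 wide (y) x 12 thick (x) x 36 mm high, white stripe; under it a round collar 32 mm across, 5 thick; then a round shaft (d 7, 11 long) and a flat blade 18 wide (y) x 7 thick x 12 high, rounded tip 23 mm below the origin. Origin: centre of the collar's underside, which rests on the rack or, fully home, on the switch. 30 g.
- key_large: Too large: largest of three upright blue keys. Bow on top 37 wide (y) x 12 thick (x) x 36 mm high, white stripe; under it a round collar 32 mm across, 5 thick; then a round shaft (d 7, 11 long) and a flat blade 25 wide (y) x 7 thick x 12 high, rounded tip 23 mm below the origin. Origin: centre of the collar's underside, which rests on the rack or, fully home, on the switch. 30 g.
- rack: Fixed grey key rack, 50 (x) x 180 (y) x 40 mm high; three equal slots in a row along its y, 58 mm apart, the middle one at its centre; each holds one key, in any order. The keys' collars rest on the top, their wide sides along the rack's y; lift straight up 25 mm to clear. Origin: centre of the underside.
- switch_box: Fixed black box, 100 (x) x 130 (y) x 60 mm high, with a 56 mm square aluminium face plate flush in the middle of its top, keyhole in its centre. The face plate is 8 mm thick; the blade can turn only when it is below it, the collar within 3 mm of the face. Origin: centre of the underside.
- keyhole (a point): Centre of the keyhole, on the box's top face; z up. Slot 20 mm along y, 9 mm along x; the key enters straight down, either way round. From about 7 mm before home two sticky sprung pins rub on the blade's flat sides: pushing past takes some 10 to 20 N; going slowly with small wiggles (1 mm sideways or a few degrees about the vertical) eases it a little.
- plug (a joint): Turn of the lock plug, shown by the dark ring (49 mm across) round the keyhole; its red tick starts at the slot's +y end. 0 at rest, grows clockwise seen from above, stop at 1.571 rad. The key has some 5 degrees of play in it. A spring turns it back (0.02 N m at rest, 0.1 at the stop). While turned, the key cannot be drawn out.
- printed_part: Loose black printed half-round shell, standing, 80 mm across, 60 mm high; leave alone. Origin: centre of the arc, underside.
- nozzle_jar: Loose small jar with a white cap, 48 mm across, 60 mm high; leave alone. Origin: centre of the underside.
- tape_roll: Loose roll of blue tape lying flat, 90 mm across, 25 mm high; leave alone. Origin: centre of the underside.
- scraper: Loose scraper with an orange handle lying between rack and switch box, 200 mm long and 40 wide, along its x; leave alone.
Not all that is in view belongs to the job. Leave any brown or turquoise look-alike of the key_medium alone.

How it is judged (in metres and radians):
On the way, in this order (a step that is already met when the one before it is completed fails the run):
1. the middle-sized key is lifted clear of the rack (z of key_medium in the frame of rack above 0.066 m and value of joint plug below 0.15 rad), for 0.1 s.
2. it is fully home in the keyhole, not yet turned (z of key_medium in the frame of keyhole between -0.0025 and 0.0025 m and horizontal distance between key_medium and keyhole below 0.003 m and angle between key_medium's own z axis and vertical below 0.12 rad and value of joint plug below 0.5 rad), for 0.1 s.
At the end, for the whole second after the job is handed in: Middle-sized key home in the switch (collar within 2.5 mm of the face, 3 mm of the centre, upright within 7 degrees), plug turned at least 1.3 rad and staying there for the last second, fingers still holding the key (over 2 N); the other two keys still sit in the rack (z of key_medium in the frame of keyhole between -0.0025 and 0.0025 m and horizontal distance between key_medium and keyhole below 0.003 m and angle between key_medium's own z axis and vertical below 0.12 rad and value of joint plug above 1.3 rad and contact force between the fingers and key_medium above 2 N and velocity of joint plug below 0.5 rad/s and z of key_small in the frame of rack between 0.034 and 0.046 m and z of key_large in the frame of rack between 0.034 and 0.046 m); the arm keeps its last pose, push and grip.
It fails at once if a thing lying around is moved more than 20 mm (distance of any of printed_part, nozzle_jar, tape_roll, scraper from where it was at the start of the episode above 0.02 m).
It fails at once if a wrong key is taken from its slot (moved more than 15 mm) (distance of any of key_small, key_large from where it was at the start of the episode above 0.015 m).
It also fails if it takes over 51 s, if anything falls off the work surface, if the arm or the gripper's body presses on something with over 40 N, if the wrist force passes 120 N, or if a joint passes its speed limit or range.

ROBOT

A 6-joint arm with a two-finger parallel gripper is mounted at the origin on the work surface. World frame = base frame: x ahead of the robot, y to its left, z up, the work surface at z = 0. Lengths are in mm, angles in degrees, forces in N, time in s.
With the tool pointing down it reaches from about 350 to 850 mm from the base axis. Payload 8.1 kg.
Tool frame: the origin (TCP) lies between the finger pads; the fingertips stand 22 mm ahead of it and the grasp point (between the pads) lies 3 mm ahead of it; z points along the fingers, y is the line along which they close (so a half turn about z gives the same grasp; the last joint's range is limited). The gripper opens to 85 mm and grips with 20 to 120 N. Pads are 22 mm wide; open, the fingers measure 114 mm over their backs; the gripper's body (76 mm by 85 mm) begins 54 mm behind the grasp point. The pads swing forward as they close: fully open they stand 13 mm farther back than shut.
Start: joints at [-81.899, 7.471, 85.268, -0, 87.261, -4.893], TCP at [134.937, -584.635, 253.292] pointing down, gripper open.
Joint ranges: [-169.43, 169.43], [-51.17, 129.36], [1.28, 143.12], [-76.62, 256.62], [0, 156.53], [-152.29, 152.29]. Speed limits (degrees/s): [136.94, 136.94, 159.86, 180, 180, 180].

INTERFACE

Orientations are given as [roll, pitch, yaw] about the fixed x, y, z axes, in that order (R = Rz(yaw) Ry(pitch) Rx(roll)).
In Python, from bench import r, vision gives the robot as it stands.
- The arm moves only by the tool step_arm, never from a script. Its argument "targets" is a list that holds one entry, the list of rows, each a list of 6 numbers: the shift along the world's x, y, z in mm, then the turn, a rotation vector about the world's x, y, z in rad. In form: [[[x, y, z, rx, ry, rz], ...]]. A call has 1 to 12 rows; each row is the pose to reach, as a shift and turn from the pose commanded when the call began; what a row does not reach only later rows make up. A row lasts 1/12 s, in which the tool goes at most 41.7 mm and 7.16 degrees, less where a joint would pass 70% of its speed; a pose out of reach is approached as far as the arm can. A call with a gripper value outside its range is refused whole. "fingers" is the gripper's target within -1 to 1 (shut at 1, half-way at 0, fully open at -1), set as the call begins (left out, the last holds). The fingers move at their own pace and stop on an object; "newtons" is the grip in N (left out, the last holds). Time passes only in rows, so rows that repeat a pose let the fingers close. It gives the time, the measured TCP pose, the force, the opening and the grip force at its end, in the units of the state.
- r.sense(): the state, without advancing time (a new reading comes with each control period).
- vision.snapshot(name): name is "side" or "top" or "wrist"; returns a dict with "img" (480x640x3 uint8, blue, green, red), "mtx" (3x3 intrinsics, pixels), "eye" and "attitude" of the camera in the world. Camera axes: x right, y up, looking along -z (the intrinsics and any distortion apply to the point x, -y, -z); pixel columns grow to the right and rows downward; lengths in mm; the calibration is good to about 2 mm. A picture is of the moment at which its call begins. There is no depth.
- r.hand_in(): hands the job in; it is judged then, once.
The state is a dict: "time": time; "joint_pos": joint angles; "qd": joint speeds; "joint_efforts": joint torques, N m; "tool_pos": TCP position; "tcp_rot": TCP orientation; "ft_force": force on the tool from outside, world axes, zero at the start; "wrist_torque": the same for the moment, N m; "finger_gap": finger opening in mm; "grip_force": force on a finger pad.
Only numpy, scipy, OpenCV 4.12 (cv2) and the standard library are available. Lean on these libraries where they do the work, as an engineer would, in place of code of your own. Each camera call takes 0.05 s, during which the arm holds its last target. There are 200 camera calls.

## Working session

There is one attempt and no reset: what is moved stays moved. The work goes in short steps, Python scripts to look and compute and a tool call to move; the robot and the scene stay as the last step left them, time stands still between calls to the robot, and variables do not carry over. Pictures are saved under pics/ and viewed, at most 10 in all, crops included, and the job is handed in when it is done.

Besides the shell and the picture viewer there is one more tool, called after ">>>" in YAML: its name, and indented under it one key for each argument. step_arm: Moves the arm, as the interface text tells. Its arguments: {"type":"object","properties":{"targets":{"type":"array"},"fingers":{"type":"number"},"newtons":{"type":"number"}},"required":["targets"]}

```bash
ls; mkdir -p pics
cat > h.py <<'E'
import numpy as np, cv2
from bench import r, vision
def snap(n):
    s=vision.snapshot(n); return s
def Rof(s):
    a=np.array(s["attitude"],float)
    if a.shape==(3,3): return a
    if a.size==3:
        from scipy.spatial.transform import Rotation as R
        return R.from_euler('xyz',a,degrees=True).as_matrix()
    raise Exception(a)
def ray(s,uv):
    d=np.linalg.inv(np.array(s["mtx"]))@[uv[0],uv[1],1]; d=np.array([d[0],-d[1],-d[2]])
    return np.array(s["eye"],float),Rof(s)@d
def onz(s,uv,z):
    e,d=ray(s,uv); return e+d*(z-e[2])/d[2]
def tri(obs):
    A=np.zeros((3,3));b=np.zeros(3);L=[]
    for s,uv in obs:
        e,d=ray(s,uv);d=d/np.linalg.norm(d);P=np.eye(3)-np.outer(d,d);A+=P;b+=P@e;L.append((e,P))
    p=np.linalg.solve(A,b); return p,[float(np.linalg.norm(P@(p-e))) for e,P in L]
E
python3 - <<'E'
from h import *
for n in("side","top","wrist"):
    s=snap(n); cv2.imwrite(f"pics/{n}0.png",s["img"]); print(n,{k:np.round(v,3).tolist() if not isinstance(v,dict) else v for k,v in s.items() if k!="img"})
print(r.sense())
E
```

```text
pics
side {'mtx': [[533.727, 0.0, 325.937], [0.0, 533.727, 231.518], [0.0, 0.0, 1.0]], 'eye': [236.025, -780.717, 511.575], 'attitude': [61.671, 0.625, -23.615]}
top {'mtx': [[502.746, 0.0, 324.89], [0.0, 502.746, 241.819], [0.0, 0.0, 1.0]], 'eye': [397.214, -56.9, 944.64], 'attitude': [10.428, 2.063, -89.163]}
wrist {'mtx': [[398.972, 0.0, 315.285], [0.0, 398.972, 234.02], [0.0, 0.0, 1.0]], 'eye': [208.718, -568.357, 372.835], 'attitude': [-17.058, 0.122, -76.985]}
{'time': 0.15, 'joint_pos': array([-8.18980795e+01,  7.50616585e+00,  8.53168720e+01, -3.20797318e-04,
        8.72613166e+01, -4.89270170e+00]), 'qd': array([ 6.31232578e-02,  1.01849098e-04, -1.74976653e-01,  2.87351600e-02,
       -9.09213379e-02,  4.20433409e-02]), 'joint_efforts': array([-1.47477196e-03, -5.70065689e+01, -5.01158559e+01, -3.11316326e-04,
        9.61473183e-03,  3.69054726e-05]), 'tool_pos': array([ 134.88219709, -584.22809868,  252.45653041]), 'tcp_rot': array([-1.79915926e+02, -6.87535376e-03,  1.29946327e+01]), 'ft_force': array([0.76834804, 0.12260443, 0.16895981]), 'wrist_torque': array([-0.03995555, -0.04389852, -0.00543699]), 'grip_force': 0.0, 'finger_gap': 85.00202722372201}
```

View pics/top0.png

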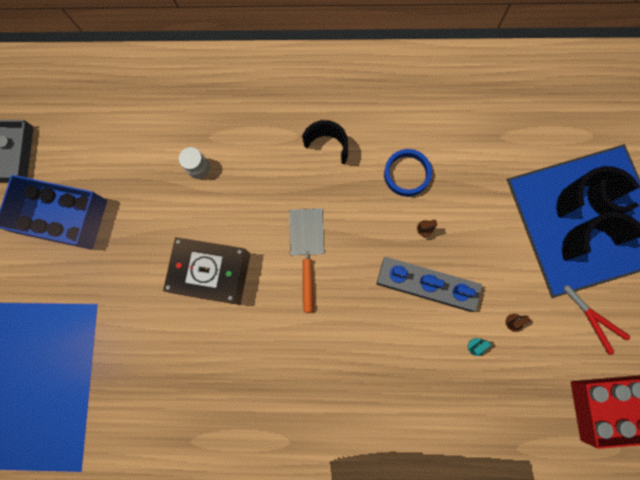

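View pics/side0.png

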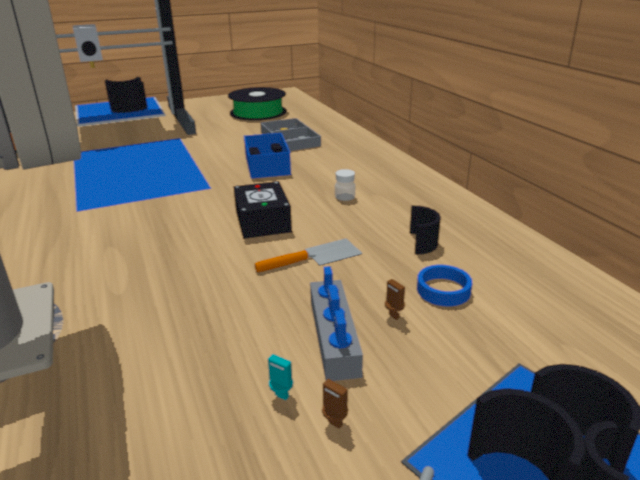

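The top view shows the rack with three blue keys at (399,273), (432,282) and (465,292). The switch box is at (206,270) with its keyhole at (205,269), and the scraper lies between them at (307,255). In the side view the keys are at (327,283), (334,302) and (341,330).

Things that could be taken for the medium key, by top pixel: the three blue keys, brown look-alikes at (427,228) and (516,322), and a turquoise one at (479,346). Only the blue keys in the rack are candidates, so I'll compare their bow widths.

Run:
```python
from h import *
t=snap("top"); s=snap("side")
for nm,uv in [("kL",(399,273)),("kM",(432,282)),("kR",(465,292))]: print(nm,onz(t,uv,45).round(1))
for nm,uv in [("rack_l",(381,258)),("rack_r",(480,310))]: print(nm,onz(t,uv,40).round(1))
print("hole",onz(t,(205,269),60).round(1))
print("hole side",onz(s,(262,195),60).round(1), tri([(t,(205,269)),(s,(262,195))]))
a=cv2.resize(t["img"][240:330,360:500],None,fx=4,fy=4,interpolation=cv2.INTER_CUBIC)
b=cv2.resize(s["img"][255:385,290:380],None,fx=4,fy=4,interpolation=cv2.INTER_CUBIC)
c=np.zeros((max(a.shape[0],b.shape[0]),a.shape[1]+b.shape[1]-140,3),np.uint8)
b=b[:,60:280];c=np.zeros((520,780,3),np.uint8);c[:360,:560]=a;c[:,560:]=b
cv2.imwrite("pics/crop1.png",c)
```

```text
kL [ 506.7 -155.7   45. ]
kM [ 491.2 -214.    45. ]
kR [ 474.1 -271.6   45. ]
rack_l [ 534.3 -124.1   40. ]
rack_r [ 443.  -297.9   40. ]
hole [508.5 191.1  60. ]
hole side [511.3 188.2  60. ] (array([510.33178818, 191.08744433,  58.76017253]), [1.7099266273363654, 1.7099266273363514])
```

View pics/crop1.png

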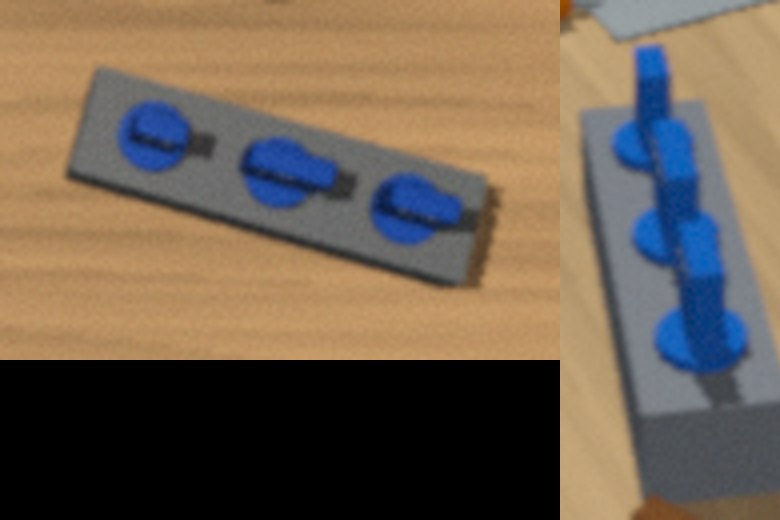

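In the crop, the left key in the top view is clearly the smallest. The middle bow spans about 95 crop px and the right about 80, so the right key at (465,292) looks like the medium one and the middle looks like the large one. I'll check that with the wrist camera above the rack.

>>> step_arm:
  targets:
    - [[28,26,0,0,0,0.09],[56,52,0,0,0,0.18],[84,78,0,0,0,0.27],[112,104,0,0,0,0.36],[140,130,-2,0,0,0.45],[168,156,-4,0,0,0.54],[196,182,-6,0,0,0.63],[224,208,-8,0,0,0.72],[252,234,-10,0,0,0.81],[280,260,-12,0,0,0.9],[310,286,-14,0,0,0.99],[339,312,-16,0,0,1.07]]
  fingers: -0.2

```text
time: 1.25
tool_pos: [475.1, -271.1, 237.3]
tcp_rot: [180.0, 0.0, 74.6]
ft_force: [0.7, -0.3, -0.7]
finger_gap: 51.1
grip_force: 0.0
```

>>> step_arm:
  targets:
    - [[0,0,0,0,0,0],[0,0,0,0,0,0],[0,0,0,0,0,0]]

```text
time: 1.5
tool_pos: [473.9, -272.5, 237.1]
tcp_rot: [-180.0, 0.0, 74.3]
ft_force: [-0.2, -0.3, 0.3]
finger_gap: 51.3
grip_force: 0.0
```

Run:
```python
from h import *
s=snap("wrist"); cv2.imwrite("pics/w1.png",s["img"]); q=r.sense(); print(s["eye"],s["attitude"],q["tool_pos"],q["tcp_rot"],q["joint_pos"].round(1),q["time"],q["finger_gap"])
```

```text
[ 495.03830472 -201.23126505  357.56076453] [-17.05709461   0.05274568 -15.65790609] [ 473.47771401 -273.11549401  237.2412086 ] [-1.79981428e+02  2.16039401e-02  7.42462344e+01] [-35.3  -0.3  95.1  -0.   85.3 -19.6] 1.55 51.56973830113086
```

View pics/w1.png

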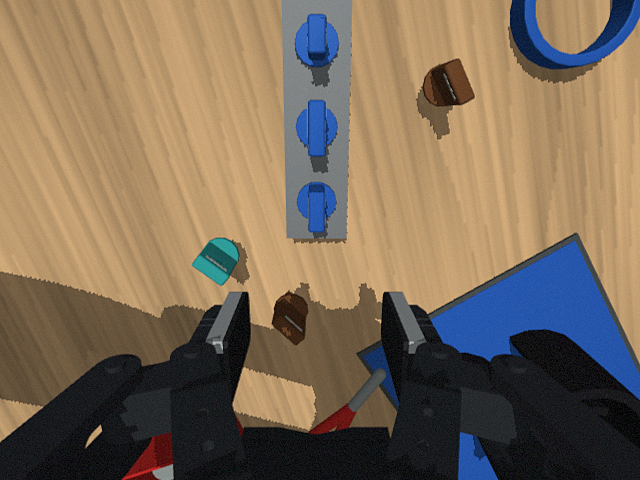

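In the wrist view the rack's keys are at (317,40), (317,127) and (317,205). The brown decoys are at (291,317) and (447,83), the turquoise one at (216,260). I'll check the bow widths numerically and triangulate the heights.

Run:
```python
from h import *
s=snap("wrist"); t=snap("top"); im=s["img"]
hsv=cv2.cvtColor(im,cv2.COLOR_BGR2HSV)
m=cv2.inRange(hsv,(100,120,40),(125,255,255)); m[:,:285]=0;m[:,350:]=0
n,l,st,c=cv2.connectedComponentsWithStats(m)
print([(st[i].tolist(),c[i].round(1).tolist()) for i in range(1,n) if st[i,4]>100])
for a,b in [((317,14),(317,58)),((317,100),(317,156)),((317,190),(317,232))]:
    p,q=onz(s,a,81),onz(s,b,81); print(p.round(1),q.round(1),np.linalg.norm(p-q).round(1))
# column-profile along the bow
for v in range(175,238,2): print(v,im[v,312:322:3].mean(0).astype(int),end='; ')
print()
for v in range(5,65,2): print(v,im[v,312:322:3].mean(0).astype(int),end='; ')
cv2.imwrite("pics/crop2.png",cv2.resize(im[0:245,275:360],None,fx=2.4*1.5,fy=2.4,interpolation=cv2.INTER_CUBIC))
# collars: top view vs wrist
for w,tt in [((317,205),(461.5,292.3)),((316.5,127),(430,283)),((317,43),(398.5,274))]: print("tri",tri([(s,w),(t,tt)]), onz(s,w,45).round(1))
```

```text
[([295, 13, 44, 53, 1726], [316.3, 40.3]), ([296, 99, 42, 57, 1605], [316.4, 126.2]), ([297, 181, 40, 51, 1367], [316.3, 203.5])]
[ 511.3 -146.4   81. ] [ 504.5 -170.6   81. ] 25.1
[ 497.6 -195.1   81. ] [ 487.8 -230.1   81. ] 36.3
[ 481.4 -252.7   81. ] [ 473.1 -282.4   81. ] 30.8
175 [125 124 121]; 177 [123 122 121]; 179 [123 128 122]; 181 [141  89  61]; 183 [130  65  26]; 185 [108  56  23]; 187 [111  56  24]; 189 [109  56  24]; 191 [145  70  27]; 193 [179  90  41]; 195 [177  89  40]; 197 [178  91  38]; 199 [178  91  41]; 201 [178  90  39]; 203 [178  90  38]; 205 [178  91  39]; 207 [180  91  41]; 209 [176  91  39]; 211 [177  89  37]; 213 [177  87  38]; 215 [175  89  38]; 217 [175  88  36]; 219 [175  89  39]; 221 [174  87  36]; 223 [177  90  40]; 225 [175  88  37]; 227 [175  86  37]; 229 [170  82  33]; 231 [109  71  60]; 233 [81 80 79]; 235 [80 77 75]; 237 [83 92 99]; 
5 [137 138 134]; 7 [137 137 133]; 9 [136 136 132]; 11 [137 143 141]; 13 [153  79  33]; 15 [189 101  48]; 17 [176  95  49]; 19 [187 103  52]; 21 [186 100  49]; 23 [186 101  51]; 25 [186 102  51]; 27 [185 101  49]; 29 [189 104  54]; 31 [184  97  47]; 33 [186 101  50]; 35 [182  96  44]; 37 [182  97  46]; 39 [182  97  47]; 41 [181  95  46]; 43 [181  96  45]; 45 [182  96  47]; 47 [180  94  44]; 49 [172  90  43]; 51 [111  55  20]; 53 [64 32 14]; 55 [66 35 16]; 57 [63 28  5]; 59 [87 46 23]; 61 [111  57  26]; 63 [115  59  27]; tri (array([ 475.28956777, -273.48048618,   21.89548212]), [2.6601433752513803, 2.660143375251491]) [ 476.4 -271.1   45. ]
tri (array([ 491.88330205, -213.79308658,   23.53252746]), [0.42426338423562704, 0.42426338423564763]) [ 492.4 -212.8   45. ]
tri (array([ 507.62425056, -155.69721337,   33.03778357]), [1.3583835061701126, 1.358383506170124]) [ 508.4 -157.    45. ]
```

View pics/crop2.png

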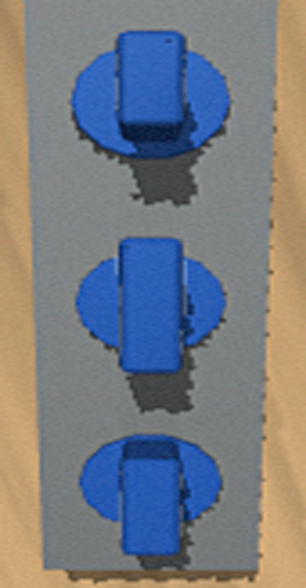

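The close crop confirms it: the top faces of the bows measure about 22, 36 and 31 mm, so the one nearest the bottom, at (317,211), is the medium key. I'll descend partway and look again to check height and lateral position.

>>> step_arm:
  targets:
    - [[3,4,-25,0,0,0],[3,4,-55,0,0,0],[3,4,-77,0,0,0],[3,4,-77,0,0,0],[3,4,-77,0,0,0]]

```text
time: 2.07
tool_pos: [475.5, -268.9, 159.3]
tcp_rot: [-179.8, -0.1, 74.2]
ft_force: [0.3, -0.0, -0.6]
finger_gap: 51.2
grip_force: 0.0
```

Run:
```python
from h import *
s=snap("wrist"); cv2.imwrite("pics/w2.png",s["img"]); q=r.sense(); print(s["eye"],s["attitude"],q["tool_pos"],q["tcp_rot"])
im=s["img"];hsv=cv2.cvtColor(im,cv2.COLOR_BGR2HSV)
m=cv2.inRange(hsv,(100,120,145),(125,255,255));n,l,st,c=cv2.connectedComponentsWithStats(m)
print([(st[i].tolist(),c[i].round(1).tolist()) for i in range(1,n) if st[i,4]>100])
```

```text
[ 497.04179422 -197.8742371   279.90242985] [-16.98761346   0.18700395 -15.78449465] [ 476.63829092 -269.46303118  161.18157045] [1.79988239e+02 8.34010564e-03 7.42145004e+01]
[([287, 0, 24, 57, 687], [296.5, 29.0]), ([304, 0, 23, 37, 832], [315.0, 17.6]), ([329, 0, 17, 53, 566], [336.0, 24.6]), ([593, 0, 47, 55, 993], [614.6, 28.1]), ([305, 105, 22, 74, 1559], [315.1, 141.5]), ([289, 115, 15, 48, 512], [297.2, 138.4]), ([329, 115, 15, 47, 429], [334.8, 137.0]), ([291, 211, 51, 45, 840], [314.9, 232.6]), ([306, 229, 20, 51, 1004], [315.5, 254.1]), ([475, 278, 165, 126, 9056], [589.6, 343.3]), ([458, 458, 23, 22, 365], [467.8, 470.4])]
```

View pics/w2.png

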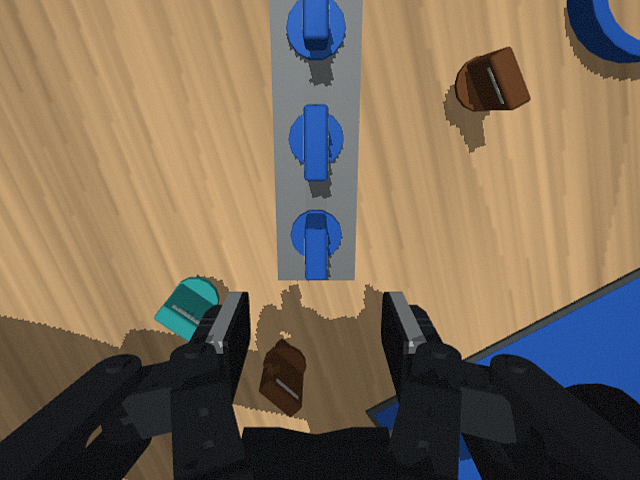

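The medium key's top face is centred at (315.5,254). The turquoise key at (190,305) and the brown one at (282,375) need checking for finger clearance.

Run:
```python
from h import *
M=snap("wrist"); 
s1=dict(M);s1["eye"]=[495.04,-201.23,357.56];s1["attitude"]=[-17.057,.053,-15.658]
s2=dict(M);s2["eye"]=[497.04,-197.87,279.90];s2["attitude"]=[-16.988,.187,-15.784]
print("med",tri([(s1,(316.8,210.8)),(s2,(315.8,254.3))]))
print("large",tri([(s1,(317,127.5)),(s2,(315.6,141.8))]))
a=np.deg2rad(-15.7);X=np.array([np.cos(a),np.sin(a)]);Y=np.array([-X[1],X[0]])
k=onz(s2,(315.8,254.3),81)[:2];print("k",k)
for nm,uv in [("tq top",(205,290)),("tq",(175,320)),("br",(285,345)),("br2",(285,400)),("rackedgeL",(279,278)),("rackedgeR",(354,278))]:
  for z in (40,60): p=onz(s2,uv,z)[:2]-k; print(nm,z,(p@X).round(1),(p@Y).round(1))
```

```text
med (array([ 477.8203899 , -265.08304902,   86.78487861]), [0.15344164723261064, 0.15344164723249665])
large (array([ 492.94892434, -211.26101565,   78.8745714 ]), [0.20997174136650174, 0.20997174136652566])
k [ 477.09495836 -267.04573057]
tq top 40 -73.0 -39.8
tq top 60 -66.9 -30.4
tq 40 -95.0 -61.8
tq 60 -87.1 -50.7
br 40 -21.3 -81.0
br 60 -19.5 -68.3
br2 40 -22.4 -126.3
br2 60 -20.5 -109.8
rackedgeL 40 -24.1 -31.2
rackedgeL 60 -22.0 -22.6
rackedgeR 40 24.7 -31.2
rackedgeR 60 22.7 -22.6
```

Heights come out at 79–87 mm against an expected 81, and the key at (477,-267) is centred between the rack edges. The fingers clear the decoys, so I'll descend and grip.

>>> step_arm:
  targets:
    - [[0,1,-20,0,0,0],[0,1,-45,0,0,0],[0,1,-65,0,0,0],[0,1,-80,0,0,0],[0,1,-90,0,0,0],[0,1,-90,0,0,0],[0,1,-90,0,0,0]]

```text
time: 2.75
tool_pos: [477.5, -268.2, 71.5]
tcp_rot: [179.9, 0.0, 74.3]
ft_force: [0.7, -0.1, 0.5]
finger_gap: 50.8
grip_force: 0.0
```

>>> step_arm:
  targets:
    - [[0,0,0,0,0,0],[0,0,0,0,0,0],[0,0,0,0,0,0],[0,0,0,0,0,0],[0,0,0,0,0,0],[0,0,0,0,0,0],[0,0,0,0,0,0],[0,0,0,0,0,0]]
  fingers: 1
  newtons: 80

```text
time: 3.42
tool_pos: [477.4, -268.1, 71.7]
tcp_rot: [179.9, 0.0, 74.3]
ft_force: [-3.6, 1.3, 6.6]
finger_gap: 10.6
grip_force: 78.2
```

>>> step_arm:
  targets:
    - [[0,0,5,0,0,0],[0,0,12,0,0,0],[0,0,24,0,0,0],[0,0,40,0,0,0],[0,0,60,0,0,0],[0,0,75,0,0,0],[0,0,75,0,0,0]]

```text
time: 4.0
tool_pos: [479.2, -269.2, 150.6]
tcp_rot: [179.6, 0.1, 74.3]
ft_force: [-0.7, -0.6, 0.8]
finger_gap: 10.5
grip_force: 77.9
```

Run:
```python
from h import *
s=snap("side"); w=snap("wrist"); t=snap("top"); q=r.sense(); print(q["tool_pos"],q["ft_force"],q["grip_force"],q["finger_gap"])
c=np.zeros((480,800,3),np.uint8)
c[:,:400]=cv2.resize(s["img"][190:400,250:425],(400,480),interpolation=cv2.INTER_CUBIC)
c[:,400:]=cv2.resize(w["img"][200:380,240:390],(400,480),interpolation=cv2.INTER_CUBIC)
cv2.imwrite("pics/lift.png",c)
im=t["img"];g=cv2.cvtColor(im,cv2.COLOR_BGR2HSV)
x0,y0,x1,y1=155,225,260,315
# face plate, ring
m=cv2.inRange(g[y0:y1,x0:x1],(0,0,110),(180,70,255));cs,_=cv2.findContours(m,cv2.RETR_EXTERNAL,cv2.CHAIN_APPROX_NONE)
k=max(cs,key=cv2.contourArea);R=cv2.minAreaRect(k);print(R,cv2.contourArea(k))
print(onz(t,(R[0][0]+x0,R[0][1]+y0),60), [onz(t,(p[0]+x0,p[1]+y0),60).round(1).tolist() for p in cv2.boxPoints(R)])
```

```text
[ 476.93579182 -267.61161615  145.35227424] [-0.74926792  0.05711965  0.12346878] 77.8717839717865 10.741131072420773
((48.346153259277344, 44.269229888916016), (31.770811080932617, 32.947509765625), 11.309932708740234) 962.0
[507.99754282 194.10072046  60.        ] [[484.3, 226.6, 60.0], [542.7, 218.6, 60.0], [531.9, 161.4, 60.0], [473.8, 170.0, 60.0]]
```

View pics/lift.png

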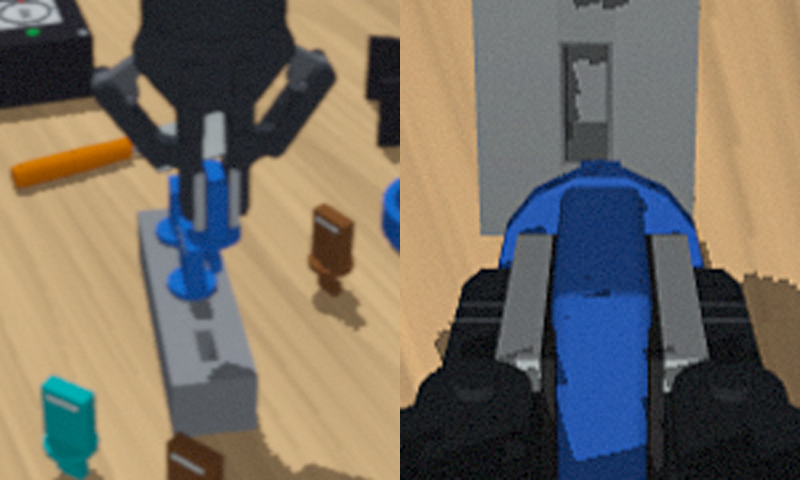

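The key is held square between the pads and clear of the rack. The empty slot is at (585,100) in the right half of the crop, and the other two keys are still in place. Next I'll carry it to just short of the switch for a close look at the keyhole.

>>> step_arm:
  targets:
    - [[2,20,0,0,0,0],[4,55,0,0,0,0],[6,92,0,0,0,0.01],[8,130,0,0,0,0.02],[10,168,0,0,0,0.03],[12,206,0,0,0,0.04],[14,244,0,0,0,0.05],[16,282,0,0,0,0.06],[18,320,0,0,0,0.07],[20,358,0,0,0,0.08],[22,390,0,0,0,0.09],[23,408,0,0,0,0.09]]

```text
time: 5.15
tool_pos: [498.7, 143.6, 143.9]
tcp_rot: [-179.9, -0.0, 79.6]
ft_force: [0.6, -0.0, 0.1]
finger_gap: 11.3
grip_force: 77.9
```

>>> step_arm:
  targets:
    - [[0,0,0,0,0,0],[0,0,0,0,0,0],[0,0,0,0,0,0],[0,0,0,0,0,0]]

```text
time: 5.48
tool_pos: [499.6, 139.3, 144.6]
tcp_rot: [-179.9, 0.0, 79.4]
ft_force: [-0.8, 0.1, -0.1]
finger_gap: 10.8
grip_force: 77.9
```

Run:
```python
from h import *
w=snap("wrist"); q=r.sense(); print(q["tool_pos"],q["tcp_rot"],q["ft_force"],q["joint_pos"].round(1),w["eye"],w["attitude"])
cv2.imwrite("pics/w3.png",w["img"]); np.save("w3.npy",np.r_[w["eye"],w["attitude"]])
```

```text
[499.74564671 139.17214006 144.82764438] [-1.79958889e+02  3.20310211e-02  7.93703789e+01] [-0.58682452 -0.6249384   0.98095145] [  9.9  -0.5 105.2  -0.   75.4  20.5] [514.39121209 212.06138599 265.05383661] [-17.08228327   0.07641321 -10.58677373]
```

View pics/w3.png

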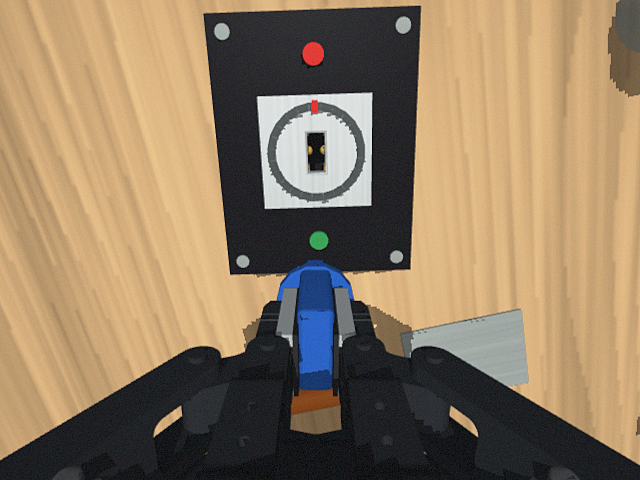

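The wrist view shows the face plate at (316,151), the ring, the slot at (316,151) and the red tick at (314,107) toward +y. The key is held centred at about (316,330).

Run:
```python
from h import *
w=snap("wrist"); q=r.sense(); im=w["img"]; T=q["tool_pos"]; print(T,q["tcp_rot"][2])
g=cv2.cvtColor(im,cv2.COLOR_BGR2HSV); 
sub=g[85:220,250:385]; m=cv2.inRange(sub,(0,0,140),(180,60,255)); m=cv2.morphologyEx(m,cv2.MORPH_CLOSE,np.ones((15,15)))
k=max(cv2.findContours(m,0,1)[0],key=cv2.contourArea)
def obs(name,k,z):
    P=np.array([onz(w,(p[0][0]+250,p[0][1]+85),z)[:2] for p in k],np.float32)
    R=cv2.minAreaRect(P); print(name,np.round(R[0],2),np.round(R[1],1),round(R[2],2)); return R
obs("plate",k,60)
v=sub[...,2]; hole=np.zeros_like(v); hole[40:95,50:85]=(im[125:180,300:335].max(2)<140).astype(np.uint8)*255
# slot interior incl. pins
hole=cv2.morphologyEx(hole,cv2.MORPH_CLOSE,np.ones((9,9)))
k=max(cv2.findContours(hole,0,1)[0],key=cv2.contourArea); print(cv2.boundingRect(k)); obs("hole@60",k,60)
ring=cv2.inRange(sub,(0,0,50),(180,60,125)); ring=cv2.morphologyEx(ring,cv2.MORPH_OPEN,np.ones((2,2)))
k=[c for c in cv2.findContours(ring,0,1)[0] if cv2.boundingRect(c)[2]>70]
for c in k: obs("ring",c,60)
# key: tool frame offsets of key edges
yaw=np.deg2rad(q["tcp_rot"][2]);tx=np.array([np.cos(yaw),np.sin(yaw)]);ty=np.array([np.sin(yaw),-np.cos(yaw)])
b=cv2.inRange(g,(100,120,40),(125,255,255)); ys=np.where(b[240:300,316])[0]+240; print("collar front row",ys[0])
for nm,uv,z in [("collar front",(316,ys[0]),T[2]-27)]:
    p=onz(w,uv,z)[:2]-T[:2]; print(nm,(p@tx).round(2),(p@ty).round(2))
print("collar cols",[ (v_,np.where(b[v_,260:370])[0][[0,-1]]+260) for v_ in (270,276,282,288)])
print("bow", [(v_,im[v_,314:320].mean(0).astype(int).tolist()) for v_ in range(258,322,3)])
print("bowcols",[(v_,np.where(b[v_,296:340])[0][[0,-1]]+296) for v_ in (320,340,360)])
```

```text
[499.91445286 139.21639953 145.03057081] 79.36156323814471
plate [509.43 194.01] [59.3 59.3] 81.74
(56, 47, 19, 41)
hole@60 [510.62 192.65] [19.9  9. ] 79.76
ring [510.87 191.34] [49.  48.9] 79.4
collar front row 259
collar front 18.71 1.11
collar cols [(270, array([291, 339])), (276, array([286, 343])), (282, array([281, 348])), (288, array([279, 350]))]
bow [(258, [34, 33, 33]), (261, [131, 65, 25]), (264, [120, 60, 24]), (267, [205, 107, 51]), (270, [140, 71, 29]), (273, [123, 62, 27]), (276, [123, 63, 27]), (279, [123, 64, 29]), (282, [124, 62, 28]), (285, [123, 62, 27]), (288, [124, 64, 28]), (291, [126, 62, 29]), (294, [127, 65, 28]), (297, [126, 63, 27]), (300, [125, 64, 28]), (303, [128, 66, 32]), (306, [127, 64, 28]), (309, [149, 76, 34]), (312, [203, 104, 47]), (315, [196, 99, 41]), (318, [199, 102, 45]), (321, [199, 100, 44])]
bowcols [(320, array([297, 334])), (340, array([298, 332])), (360, array([299, 332]))]
```

Run:
```python
from h import *
w=snap("wrist"); q=r.sense(); T=q["tool_pos"]; yaw=np.deg2rad(79.45);tx=np.array([np.cos(yaw),np.sin(yaw)]);ty=np.array([np.sin(yaw),-np.cos(yaw)])
def loc(uv,z): p=onz(w,uv,z)[:2]-T[:2]; return (p@tx).round(2),(p@ty).round(2)
for zo in (-28,-31): print("collar bottom front",loc((314.7,259.5),T[2]+zo))
print("collar top front",loc((314.7,267),T[2]-25.6),"bow base front",loc((315,270.5),T[2]-25.6))
print("bow top front",loc((315.5,309.5),T[2]+10.4))
im=w["img"].max(2).astype(float)
print("col316",[(v,int(im[v,312:320].mean())) for v in range(94,114)])
print([(v,int(im[v,316])) for v in list(range(124,138))+list(range(166,210))])
print("row152",[(u,int(im[150:154,u].mean())) for u in list(range(262,276))+list(range(302,330))+list(range(356,370))])
```

```text
collar bottom front (np.float64(18.04), np.float64(0.71))
collar bottom front (np.float64(16.9), np.float64(0.7))
collar top front (np.float64(15.81), np.float64(0.71)) bow base front (np.float64(14.33), np.float64(0.83))
bow top front (np.float64(16.24), np.float64(1.03))
col316 [(94, 118), (95, 212), (96, 232), (97, 227), (98, 229), (99, 224), (100, 226), (101, 224), (102, 200), (103, 172), (104, 177), (105, 179), (106, 181), (107, 185), (108, 183), (109, 180), (110, 184), (111, 194), (112, 186), (113, 161)]
[(124, 223), (125, 223), (126, 222), (127, 222), (128, 224), (129, 227), (130, 218), (131, 195), (132, 141), (133, 37), (134, 19), (135, 16), (136, 13), (137, 26), (166, 38), (167, 44), (168, 35), (169, 25), (170, 80), (171, 125), (172, 165), (173, 204), (174, 211), (175, 217), (176, 220), (177, 219), (178, 220), (179, 216), (180, 220), (181, 219), (182, 217), (183, 214), (184, 220), (185, 217), (186, 217), (187, 218), (188, 216), (189, 218), (190, 219), (191, 224), (192, 206), (193, 139), (194, 76), (195, 87), (196, 84), (197, 93), (198, 96), (199, 85), (200, 95), (201, 180), (202, 227), (203, 221), (204, 218), (205, 225), (206, 211), (207, 133), (208, 17), (209, 35)]
row152 [(262, 221), (263, 223), (264, 226), (265, 227), (266, 180), (267, 78), (268, 85), (269, 92), (270, 91), (271, 92), (272, 88), (273, 83), (274, 107), (275, 196), (302, 222), (303, 224), (304, 215), (305, 179), (306, 164), (307, 95), (308, 137), (309, 181), (310, 147), (311, 91), (312, 21), (313, 18), (314, 23), (315, 19), (316, 23), (317, 22), (318, 21), (319, 55), (320, 125), (321, 162), (322, 166), (323, 118), (324, 150), (325, 189), (326, 208), (327, 227), (328, 223), (329, 220), (356, 74), (357, 85), (358, 88), (359, 88), (360, 92), (361, 93), (362, 84), (363, 97), (364, 181), (365, 231), (366, 221), (367, 217), (368, 217), (369, 228)]
```

Run:
```python
from h import *
w=snap("wrist"); q=r.sense(); T=q["tool_pos"]; yaw=np.deg2rad(79.45);tx=np.array([np.cos(yaw),np.sin(yaw)]);ty=np.array([np.sin(yaw),-np.cos(yaw)])
def loc(uv,z=60): p=onz(w,uv,z)[:2]-T[:2]; return np.array([p@tx,p@ty])
C=[]
for a,b in [((315,94.5),(315,207.3)),((315,101.8),(315,200.7)),((315.4,131.5),(315.4,172))]:
    p,q_=loc(a),loc(b); C.append((p+q_)/2); print(np.linalg.norm(p-q_).round(1),C[-1].round(2))
for a,b in [((266.2,152),(363.8,152)),((305.3,152),(325.2,152))]: p,q_=loc(a),loc(b);print(np.linalg.norm(p-q_).round(1),((p+q_)/2).round(2))
h=np.mean(C,0); d=h-[0.3,0.75]; print("tool move",d, "world",d[0]*tx+d[1]*ty, "TCP",T[:2]+d[0]*tx+d[1]*ty,T)
```

```text
56.3 [53.94  0.86]
49.4 [54.03  0.86]
20.2 [54.52  1.06]
49.5 [54.54  0.86]
10.1 [54.54  0.99]
tool move [53.86336868  0.17783654] world [10.03686341 52.92027479] TCP [510.06585352 192.38097508] [500.02899011 139.46070029 145.25361004]
```

>>> step_arm:
  targets:
    - [[3,15,0,0,0,0],[6,33,0,0,0,0],[9,48,0,0,0,0],[10,53,-5,0,0,0],[10,53,-15,0,0,0],[10,53,-25,0,0,0],[10,53,-25,0,0,0],[10,53,-25,0,0,0],[10,53,-25,0,0,0]]

```text
time: 6.43
tool_pos: [509.7, 192.6, 119.9]
tcp_rot: [-180.0, 0.0, 79.4]
ft_force: [-0.7, 0.4, -0.0]
finger_gap: 11.1
grip_force: 77.9
```

Run:
```python
from h import *
w=snap("wrist"); s=snap("side"); q=r.sense(); print(q["tool_pos"],q["tcp_rot"],q["ft_force"])
c=np.zeros((480,800,3),np.uint8)
c[:,:400]=cv2.resize(s["img"][125:245,210:310],(400,480),interpolation=cv2.INTER_CUBIC)
c[:,400:]=cv2.resize(w["img"][150:390,215:415],(400,480),interpolation=cv2.INTER_CUBIC)
cv2.imwrite("pics/pre.png",c); cv2.imwrite("pics/w4.png",w["img"])
```

```text
[510.23375764 192.99158394 120.67557418] [ 1.79968099e+02 -1.02929400e-02  7.94276051e+01] [ 0.42959671  0.10675884 -0.81869385]
```

View pics/pre.png

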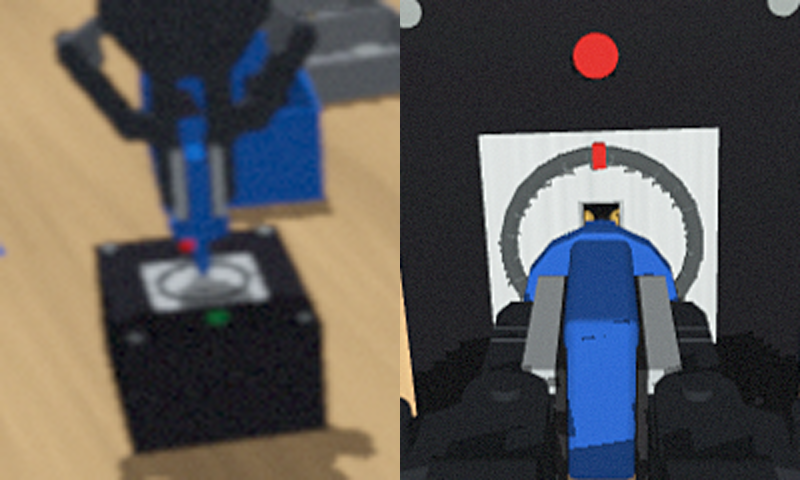

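The tip hangs over the slot, with the side view showing it at (203,270) inside the ring. The wrist view shows the slot's +y end at (601,213), centred under the key. I'll lower slowly while watching the force.

>>> step_arm:
  targets:
    - [[0,0,-2,0,0,0],[0,0,-4,0,0,0],[0,0,-6,0,0,0],[0,0,-7,0,0,0],[0,0,-8,0,0,0],[0,0,-9,0,0,0],[0,0,-10,0,0,0],[0,0,-10,0,0,0]]

```text
time: 7.2
tool_pos: [509.8, 193.3, 110.0]
tcp_rot: [-180.0, 0.0, 79.5]
ft_force: [-0.1, 0.2, -0.4]
finger_gap: 10.6
grip_force: 77.9
```

```bash
python3 -c "
from h import *
q=r.sense(); print(q['tool_pos'],q['ft_force'],q['wrist_torque'],q['time'])"
```

```text
[509.82743695 193.30993986 110.02934752] [-0.1323485   0.16914439 -0.39021758] [0.03637646 0.00769766 0.01220839] 7.2
```

No force with the tip about 3 mm below the face, so it has entered. I'll go on to just before the pins.

>>> step_arm:
  targets:
    - [[0,0,-2,0,0,0],[0,0,-4,0,0,0],[0,0,-6,0,0,0],[0,0,-8,0,0,0],[0,0,-10,0,0,0],[0,0,-11,0,0,0],[0,0,-11,0,0,0]]

```text
time: 7.78
tool_pos: [509.8, 193.4, 98.9]
tcp_rot: [-180.0, 0.0, 79.5]
ft_force: [0.1, 0.8, -0.4]
finger_gap: 10.7
grip_force: 78.0
```

Now I'll go slowly through the pins with small yaw wiggles.

>>> step_arm:
  targets:
    - [[0,0,-1,0,0,0.03],[0,0,-1.5,0,0,-0.03],[0,0,-2,0,0,0.03],[0,0,-2.5,0,0,-0.03],[0,0,-3,0,0,0.03],[0,0,-3.5,0,0,-0.03],[0,0,-4,0,0,0.03],[0,0,-4.5,0,0,-0.03],[0,0,-5,0,0,0.03],[0,0,-5.5,0,0,-0.03],[0,0,-6,0,0,0.03],[0,0,-6,0,0,0]]

```text
time: 8.78
tool_pos: [510.7, 193.5, 95.1]
tcp_rot: [179.9, -0.0, 79.7]
ft_force: [-3.5, -1.9, 10.9]
finger_gap: 11.1
grip_force: 79.8
```

>>> step_arm:
  targets:
    - [[0,0,-0.5,0,0,0.03],[0,0,-1,0,0,-0.03],[0,0,-1.5,0,0,0.03],[0,0,-2,0,0,-0.03],[0,0,-2,0,0,0]]

```text
time: 9.2
tool_pos: [510.6, 193.8, 92.1]
tcp_rot: [179.9, -0.1, 79.3]
ft_force: [1.5, 3.0, 0.4]
finger_gap: 10.8
grip_force: 78.1
```

>>> step_arm:
  targets:
    - [[0,0,-0.5,0,0,0.03],[0,0,-1,0,0,-0.03],[0,0,-1.5,0,0,0.03],[0,0,-2,0,0,-0.03],[0,0,-2,0,0,0],[0,0,-2,0,0,0]]

```text
time: 9.7
tool_pos: [510.9, 194.3, 91.7]
tcp_rot: [179.9, -0.1, 79.5]
ft_force: [-5.8, 0.8, 14.7]
finger_gap: 11.0
grip_force: 80.1
```

>>> step_arm:
  targets:
    - [[0.5,0,-0.5,0,0,0.04],[-0.5,0,-1,0,0,-0.04],[0.5,0,-1.5,0,0,0.04],[-0.5,0,-2,0,0,-0.04],[0.5,0,-2,0,0,0.04],[0,0,-2,0,0,0],[0,0,-2,0,0,0]]

```text
time: 10.28
tool_pos: [511.3, 194.6, 91.6]
tcp_rot: [179.8, -0.1, 79.4]
ft_force: [-12.2, 0.4, 30.1]
finger_gap: 10.9
grip_force: 82.4
```

Run:
```python
from h import *
w=snap("wrist"); s=snap("side"); q=r.sense(); print(q["tool_pos"],q["tcp_rot"],q["ft_force"])
c=np.zeros((480,800,3),np.uint8)
c[:,:400]=cv2.resize(s["img"][125:245,210:310],(400,480),interpolation=cv2.INTER_CUBIC)
c[:,400:]=cv2.resize(w["img"][210:390,240:390],(400,480),interpolation=cv2.INTER_CUBIC)
cv2.imwrite("pics/in.png",c)
```

```text
[511.28247153 194.64293818  91.63479934] [ 1.79848831e+02 -1.47033184e-01  7.94752433e+01] [-12.69490467  -1.01592878  30.25576141]
```

View pics/in.png

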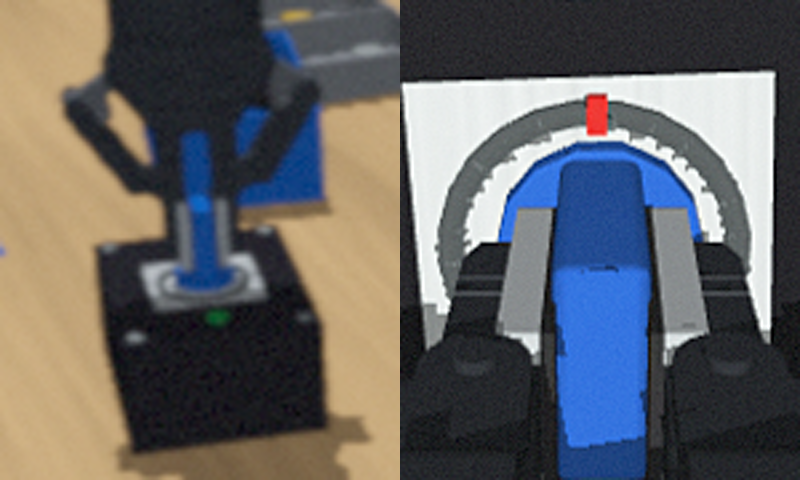

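z has stayed at 91.6 while the push rose from 15 to 30 N, and the collar sits flat on the plate, so the key is home. I'll ease the push and turn clockwise.

>>> step_arm:
  targets:
    - [[-0.5,0,2,0,0,0],[-0.5,0,2,0,0,0],[-0.5,0,2,0,0,-0.08],[-0.5,0,2,0,0,-0.16],[-0.5,0,2,0,0,-0.24],[-0.5,0,2,0,0,-0.32],[-0.5,0,2,0,0,-0.4],[-0.5,0,2,0,0,-0.4]]

```text
time: 11.05
tool_pos: [511.1, 194.1, 91.7]
tcp_rot: [179.9, -0.2, 56.3]
ft_force: [-2.7, 1.0, 13.9]
finger_gap: 10.6
grip_force: 80.2
```

Turning freely at about 23° so far, with the push at 14 N. I'll continue.

>>> step_arm:
  targets:
    - [[0,0,0,0,0,-0.08],[0,0,0,0,0,-0.16],[0,0,0,0,0,-0.24],[0,0,0,0,0,-0.32],[0,0,0,0,0,-0.4],[0,0,0,0,0,-0.48],[0,0,0,0,0,-0.56],[0,0,0,0,0,-0.64],[0,0,0,0,0,-0.72],[0,0,0,0,0,-0.8],[0,0,0,0,0,-0.8]]

```text
time: 11.97
tool_pos: [510.7, 193.7, 91.7]
tcp_rot: [180.0, -0.2, 10.4]
ft_force: [-4.0, -2.4, 16.0]
finger_gap: 10.9
grip_force: 80.5
```

>>> step_arm:
  targets:
    - [[0,0,0,0,0,-0.08],[0,0,0,0,0,-0.16],[0,0,0,0,0,-0.24],[0,0,0,0,0,-0.32],[0,0,0,0,0,-0.38],[0,0,0,0,0,-0.42],[0,0,0,0,0,-0.42],[0,0,0,0,0,-0.42],[0,0,0,0,0,-0.42]]

```text
time: 12.72
tool_pos: [510.6, 193.6, 91.7]
tcp_rot: [-179.9, -0.1, -13.4]
ft_force: [-5.3, -1.8, 16.0]
finger_gap: 11.1
grip_force: 80.7
```

Run:
```python
from h import *
w=snap("wrist"); t=snap("top"); q=r.sense(); print(q["tool_pos"],q["tcp_rot"],q["ft_force"],q["wrist_torque"],q["joint_pos"].round(1),q["grip_force"])
c=np.zeros((480,800,3),np.uint8)
c[:,:400]=cv2.resize(w["img"][150:390,215:415],(400,480),interpolation=cv2.INTER_CUBIC)
c[:,400:]=cv2.resize(t["img"][210:330,155:255],(400,480),interpolation=cv2.INTER_CUBIC)
cv2.imwrite("pics/turn.png",c)
for n,s in(("w",w),("t",t)):
    g=cv2.cvtColor(s["img"],cv2.COLOR_BGR2HSV);m=cv2.inRange(g,(0,150,100),(6,255,255))|cv2.inRange(g,(174,150,100),(180,255,255))
    k,l,st,ce=cv2.connectedComponentsWithStats(m); print(n,[(ce[i].round(1).tolist(),int(st[i,4]),onz(s,ce[i],60)[:2].round(1).tolist()) for i in range(1,k) if st[i,4]>8])
```

```text
[510.61379047 193.60523238  91.66638927] [-1.79945473e+02 -1.32891207e-01 -1.33528802e+01] [-4.67897422 -2.26056593 16.2786526 ] [-0.52218534  1.0255565   0.01493599] [ 15.4   7.  103.3  -0.   69.5 118.8] 80.66988587379456
w [([307.1, 250.5], 112, [532.9, 191.2]), ([207.5, 308.8], 470, [517.2, 238.4])]
t [([604.1, 328.9], 578, [412.8, -500.2]), ([612.8, 410.6], 1820, [279.8, -503.2]), ([576.5, 391.9], 108, [308.5, -446.4]), ([578.2, 410.2], 52, [279.3, -447.0])]
```

The tick at (307,250) puts the plug at about 82° (1.44 rad), which meets the target but isn't at the stop. I'll turn a little further.

>>> step_arm:
  targets:
    - [[0,0,0,0,0,-0.04],[0,0,0,0,0,-0.08],[0,0,0,0,0,-0.11],[0,0,0,0,0,-0.11],[0,0,0,0,0,-0.11],[0,0,0,0,0,-0.11]]

```text
time: 13.32
tool_pos: [510.6, 193.6, 91.7]
tcp_rot: [-179.9, -0.1, -19.7]
ft_force: [-4.6, -2.9, 16.3]
finger_gap: 10.6
grip_force: 80.7
```

Run:
```python
from h import *
w=snap("wrist"); q=r.sense(); print(q["tool_pos"],q["tcp_rot"],q["ft_force"],q["wrist_torque"],q["grip_force"])
g=cv2.cvtColor(w["img"],cv2.COLOR_BGR2HSV);m=cv2.inRange(g,(0,150,100),(6,255,255))|cv2.inRange(g,(174,150,100),(180,255,255))
k,l,st,ce=cv2.connectedComponentsWithStats(m)
for i in range(1,k):
    if st[i,4]>8: p=onz(w,ce[i],60)[:2]; d=p-[510.5,192.3]; print(p.round(1),np.linalg.norm(d).round(1),79.5-np.degrees(np.arctan2(d[1],d[0])))
t=snap("top");c=cv2.resize(t["img"][240:330,360:500],None,fx=4,fy=4);g=cv2.cvtColor(t["img"],cv2.COLOR_BGR2HSV)[250:320,375:490];m=cv2.inRange(g,(100,120,40),(125,255,255));print(cv2.connectedComponentsWithStats(m)[2:])
```

```text
[510.60841365 193.62674914  91.68045907] [-1.79928057e+02 -1.24917851e-01 -1.96538667e+01] [-5.20694669 -2.49782671 15.56968433] [-0.50475153  1.01084949  0.03224726] 80.69045305252075
[532.6 189.1] 22.4 87.73731911665048
[517.3 238.4] 46.6 -2.122606998833035
(array([[   0,    0,  115,   70, 7528],
       [  15,   16,   17,   17,  233],
       [  46,   24,   23,   18,  289]], dtype=int32), array([[58.09391605, 34.90223167],
       [23.11587983, 23.75107296],
       [55.82352941, 32.68858131]]))
```

The plug is at about 88–90°, the key is home and gripped at 80 N, and the other two keys are still in the rack. I'm handing the job in.

```bash
python3 -c "
from h import *
print(r.hand_in())"
```

```text
the job is handed in; nothing more can be done
None
```

The job is handed in, with no verdict shown: the medium key is fully home in the switch, turned clockwise about 88–90° and still gripped at 80 N; the other two keys are in the rack and, as far as I saw, nothing else was disturbed.

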